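Pop open the sprung tool drawer

ROBOT

A 6-joint arm with a two-finger parallel gripper is mounted at the origin on the work surface. World frame = base frame: x ahead of the robot, y to its left, z up, the work surface at z = 0. Lengths are in m, angles in rad, forces in N, time in s.
With the tool pointing down it reaches from about 0.425 to 0.95 m from the base axis. Payload 3.5 kg.
Tool frame: the origin (TCP) lies midway between the tips of the shut fingers; the grasp point (between the pads) lies ctrl.grasp_offset behind it (ctrl.grasp_offset is the distance from the TCP to the grasp point, in m); x points along the fingers, y is the direction in which the jaws open and shut, and the axes are right-handed (so a half turn about x gives the same grasp; the last joint's range is limited). The gripper opens to 85 mm and grips with 20 to 120 N. Pads are 22 mm wide; open, the fingers measure 114 mm over their backs; the gripper's body (76 mm by 85 mm) begins 54 mm behind the grasp point. The pads swing forward as they close: fully open they stand 13 mm farther back than shut.
Start: joints at [-1.486, 0.286, 1.577, -0, 1.279, -0.15], TCP at [0.157, -0.656, 0.231] pointing down, gripper open.
Joint ranges: [-2.77, 2.77], [-0.9, 2.22], [0.21, 2.48], [-1.53, 4.67], [0.24, 2.81], [-2.84, 2.84]. Speed limits (rad/s): [2.79, 2.79, 3.14, 3.14, 3.14, 3.14].

INTERFACE

Orientations are given as a unit quaternion [x, y, z, w].
In Python, from plant import readout, read_camera, sign_off, ctrl gives the robot as it stands.
- The arm moves only by the tool drive_tool, never from a script. Its argument "steps" is a list of rows, each a list of 5 numbers: the shift along the tool's x, y, z in cm, then the turn about the tool's x in degrees, then the opening, from 0 (shut) to 1 (fully open). A call has 1 to 10 rows; each row shifts and turns the commanded pose from where the row before left it, along the tool's axes as they then stand; what a row does not reach is not made up. A row lasts 1/10 s, in which the tool goes at most 50 mm and 8.59 degrees, less where a joint would pass 70% of its speed; a pose out of reach is approached as far as the arm can. A call is refused whole if a number of a shift passes 5 or a number of a turn 8.59, either way. A call with a gripper value outside its range is refused whole. The fingers move at their own pace and stop on an object; "force" is the grip in N (left out, the last holds). Time passes only in rows, so rows that do not move let the fingers close. It gives the time, the measured TCP pose, the force and the opening at its end, in the units of the state.
- readout.get_state(): the state, without advancing time (a new reading comes with each control period).
- read_camera(name): name is "scene" or "top"; returns a dict with "frame" (400x640x3 uint8, red, green, blue), "vertical_fov" (degrees; the focal length in pixels is half the picture's height over the tangent of half this angle, whatever the lens; pixels are square), "cx", "cy" (the principal point, pixels), "eye" and "orientation" of the camera in the world. Camera axes: x right, y up, looking along -z (the intrinsics and any distortion apply to the point x, -y, -z); pixel columns grow to the right and rows downward; lengths in m; the calibration is good to about 2 mm. A picture is of the moment at which its call begins. There is no depth.
- sign_off(): hands the job in, once; it reports no verdict.
The state is a dict: "time": time; "qpos": joint angles; "dq": joint speeds; "joint_efforts": joint torques, N m; "eef_pos": TCP position; "tcp_rot": TCP orientation; "contact_force": force on the tool from outside, world axes, zero at the start; "wrist_torque": the same for the moment, N m; "opening": opening from 0.0 (shut) to 1.0 (fully open).
Only numpy, scipy, OpenCV 4.12 (cv2) and the standard library are available. Lean on these libraries where they do the work, as an engineer would, in place of code of your own. Each camera call takes 0.05 s, during which the arm holds its last target. There are 200 camera calls.

TASK

Get the modelling-tool drawer of the grey chest open: first take the white jar that stands in front of the drawer and stand it upright on the bare bench top, out of the drawer's way. Then press the steel plunger on top of the chest down, slowly and gently, never forcing it against its stop, and keep it down until the drawer has let go; the spring must open the drawer all the way by itself, without you or the jar touching the drawer. Knock nothing over and leave the other things where they are.

Things in the scene. Friction and masses are not known exactly. Their poses are not given: they have to be found in the camera images.
- chest: Grey sheet-metal tool chest fixed to the bench: 200 mm deep (its x), 220 mm wide (its y), 90 mm high. Origin: centre of its underside, on the bench top (z = 0); its -x side is the front, where the drawer comes out. It does not move, but it is light sheet metal: nothing may press on the chest, its plunger or its drawer with more than 20 N.
- latch_seat (a point): Centre of the top face of the fixed dark steel collar (40 mm across, 6 mm high) on the chest's top, 60 mm in front of the chest's origin, 96 mm above the bench. The latch plunger rises out of it on this axis: a steel stem with a round flat cap, 26 mm across. The cap is screwed on more or less: its top stands 12 to 32 mm above this point, different each time and not measured.
- plunger_low (a point): Fixed point on the plunger's axis, 12 mm above latch_seat (lowest place of the unpressed cap's top). Pushed straight down, the plunger yields from 1 N, then 1.4 N per mm; after about 5 mm, at 7 to 10 N, the drawer is let go; at 8 mm (about 12 N) it meets a hard stop. Let up at once, the catch may hold again; not once the drawer is 20 mm out. Let go, the plunger springs back up.
- drawer: The chest's drawer: its grey front panel, 200 mm wide and 72 mm high, fills the chest's front; no handle. Origin: at the chest's origin while shut; it slides along the chest's -x by 110 mm. A spring (7 N shut, 5 N fully open) pushes it open in about a second once the catch lets go, and holds it against its end stop. It may not be touched by the robot or by the jar.
- jar: Round white plastic jar with a white lid, 52 mm across, 125 mm tall, about 0.3 kg, standing loose 50 to 75 mm in front of the chest's front (to its axis), in the drawer's path. Origin: centre of its underside. It is out of the way when its axis is more than 125 mm to either side of the chest's middle, or more than 240 mm in front of the chest's origin.
- bottle: Bystander: clear water bottle with a green cap, 64 mm across, 200 mm tall. Origin: centre of its underside.
- pot: Bystander: terracotta pot, 72 mm across, 90 mm high, with thin tool handles rising out of it to 170 mm. Origin: centre of its underside.
- spatula: Bystander: spatula with a wooden handle lying on the bench, 190 mm long along its x, handle to its -x. Origin: on the bench under about its middle.
- bowl: Bystander: small white ceramic bowl, 68 mm across, 30 mm high, on the rear half of the chest's top. Origin: centre of its underside.
Not all that is in view belongs to the job. Of the things like the jar, leave any that is blue, pink or turquoise; of the rest the smaller one is meant.

How it is judged:
By the outcome, as a careful person would: the job done as asked, in the order asked, and still so for the second after the job is handed in, with the robot touching nothing.
It also fails if it takes over 54 s, if anything falls off the work surface, if the arm or the gripper's body presses on something with over 40 N, if the wrist force passes 120 N, or if a joint passes its speed limit or range.

## Working session

There is one attempt and no reset: what is moved stays moved. The work goes in short steps, Python scripts to look and compute and a tool call to move; the robot and the scene stay as the last step left them, time stands still between calls to the robot, and variables do not carry over. Pictures are saved under pics/ and viewed, about 8 in all and at most 12, crops included, and the job is handed in when it is done.

Besides the shell and the picture viewer there is one more tool, called after "Emit:" as a command line: name --pt "numbers of a row" for each row, then --argument value for the rest. drive_tool: Moves the arm, as the interface text tells. Its arguments: {"type":"object","properties":{"steps":{"type":"array","items":{"type":"array","items":{"type":"number"}}},"force":{"type":"number"}},"required":["steps"]}

```bash
mkdir -p pics; ls
cat > h.py <<'E'
import numpy as np, cv2
from plant import readout, read_camera, sign_off, ctrl
from scipy.spatial.transform import Rotation as R
E
python3 - <<'E'
from h import *
for n in("scene","top"):
    c=read_camera(n); cv2.imwrite(f"pics/{n}0.png",c["frame"][:,:,::-1]); print(n,{k:v for k,v in c.items() if k!="frame"})
print(readout.get_state(), ctrl.grasp_offset)
E
```

```text
pics
scene {'vertical_fov': 44.94576251724383, 'cx': 317.9461905857128, 'cy': 194.68664670040363, 'eye': array([1.02208547, 0.23854173, 1.07439652]), 'orientation': array([0.15071318, 0.20800722, 0.79686939, 0.54682512])}
top {'vertical_fov': 47.41197609308153, 'cx': 328.9368109515415, 'cy': 204.13613261211515, 'eye': array([0.43694726, 0.02870663, 1.0456972 ]), 'orientation': array([ 0.01868317, -0.02637119, -0.70630645,  0.70716809])}
{'time': 0.1, 'qpos': array([-1.48600196e+00,  2.87107581e-01,  1.57803346e+00, -2.16271914e-05,
        1.27860491e+00, -1.50007460e-01]), 'dq': array([ 0.0007214 , -0.00248015, -0.0042959 , -0.00014786, -0.00182315,
       -0.00139043]), 'joint_efforts': array([ 3.68604069e-04, -4.07298446e+01, -2.93699080e+01, -1.37533893e-04,
        3.43114320e-03,  1.75687535e-05]), 'eef_pos': array([ 0.15700663, -0.65587266,  0.23006361]), 'tcp_rot': array([ 0.7022562 ,  0.0835877 , -0.70222119,  0.08206542]), 'contact_force': array([ 0.04804805,  0.9349394 , -0.65988917]), 'wrist_torque': array([ 0.00920017, -0.01624872,  0.07085037]), 'opening': 1.0013864726151331} 0.0187
```

View pics/scene0.png

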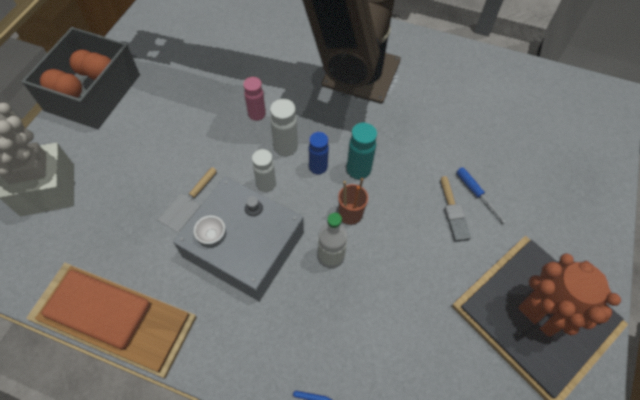

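View pics/top0.png

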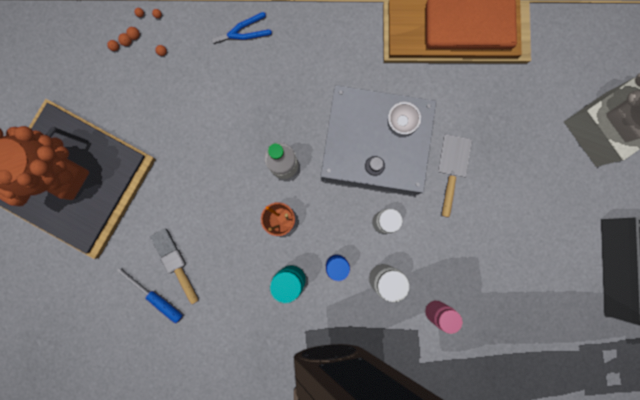

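The top view shows the chest with its plunger at (375,165). Candidates for the jar are:
- small white (390,221)
- large white (393,286)
- blue (338,268)
- turquoise (288,285)
- pink (448,320)

The smaller white one at (390,221), (264,170) in the scene view, stands in front of the chest, so I choose it. I'll check it in one close crop of both views.

```bash
cat >> h.py <<'E'
def ray(c,u,v):
    h=c["frame"].shape[0]; f=h/2/np.tan(np.radians(c["vertical_fov"])/2)
    d=R.from_quat(c["orientation"]).apply([(u-c["cx"])/f,-(v-c["cy"])/f,-1]); return np.array(c["eye"]),d
def atz(c,u,v,z):
    e,d=ray(c,u,v); return e+d*(z-e[2])/d[2]
def proj(c,p):
    h=c["frame"].shape[0]; f=h/2/np.tan(np.radians(c["vertical_fov"])/2)
    q=R.from_quat(c["orientation"]).inv().apply(np.array(p)-c["eye"]); return np.round([c["cx"]-f*q[0]/q[2],c["cy"]+f*q[1]/q[2]],1)
def tri(a,b):
    (e1,d1),(e2,d2)=a,b
    s=np.linalg.lstsq(np.c_[d1,-d2],e2-e1,rcond=None)[0]; p,q=e1+s[0]*d1,e2+s[1]*d2
    return (p+q)/2,np.linalg.norm(p-q)
E
python3 - <<'E'
from h import *
t=cv2.imread("pics/top0.png")[70:240,300:480]; s=cv2.imread("pics/scene0.png")[130:300,160:320]
a=cv2.resize(t,None,fx=2.35,fy=2.35,interpolation=3)  # 423x400
b=cv2.resize(s,None,fx=2.35,fy=2.35,interpolation=3)
cv2.imwrite("pics/crop1.png",np.hstack([a,b]))
E
```

```text
(no output)
```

View pics/crop1.png

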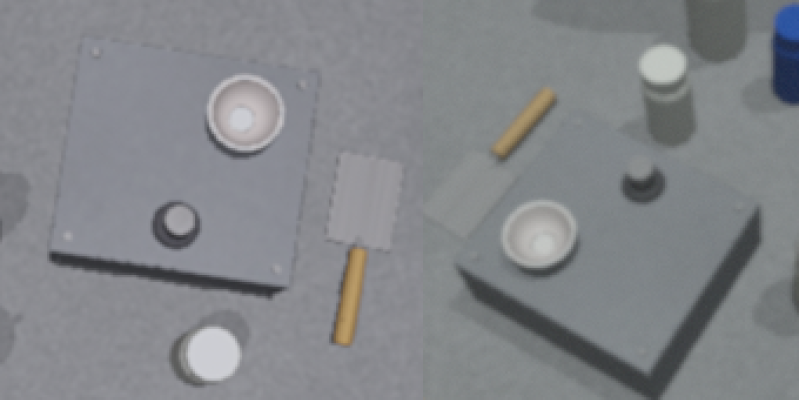

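The crop shows the small white jar, lid centre (213,353) in the left half and (663,65) in the right. The plunger cap is at (180,218) and (640,169). The spatula lies right beside the chest at -y.

Run:
```python
from h import *
T=read_camera("top");S=read_camera("scene")
ft=lambda x,y:(300+x/2.35,70+y/2.35); fs=lambda x,y:(160+(x-423)/2.35,130+y/2.35)
for n,a,b in(("lid",(213,353),(663,65)),("cap",(180,218),(640,169)),("collar",(176,226),(643,186)),("bowl",(245,113),(539,235))):
    print(n,*tri(ray(T,*ft(*a)),ray(S,*fs(*b))))
P=np.array([atz(T,*ft(*p),.09) for p in((83,40),(320,72),(288,290),(50,252))]);Q=np.array([atz(S,*fs(*p),.09) for p in((460,265),(583,112),(760,207),(655,375))])
print(P.round(3),Q.round(3));print(P.mean(0),Q.mean(0),[np.linalg.norm(P[i]-P[i-1]).round(3) for i in range(4)])
for e in(P[2]-P[3],P[1]-P[0]):print("yaw front edge",np.degrees(np.arctan2(e[1],e[0]))+90)
for n,u,v,z in(("bottlecap",277,151,.2),("pot",278,219,.09),("blue",338,268,.1),("bigwhite",393,286,.15),("turq",288,285,.15),("pink",448,320,.1),("spat_handle_end",446,215,.01),("spat_blade",460,138,0),("spat tip2",441,173,0)):print(n,atz(T,u,v,z).round(3))
```

```text
lid [ 0.46287902 -0.10517444  0.12184956] 0.003120198041250596
cap [ 0.58027065 -0.07697141  0.12164942] 0.0038772971111001157
collar [ 0.57899498 -0.07814137  0.08393623] 0.0029285528808207463
bowl [ 0.67505452 -0.13636284  0.11542248] 0.002488877388064005
[[ 0.749  0.005  0.09 ]
 [ 0.72  -0.211  0.09 ]
 [ 0.521 -0.179  0.09 ]
 [ 0.555  0.035  0.09 ]] [[ 0.72  -0.2    0.09 ]
 [ 0.526 -0.167  0.09 ]
 [ 0.561  0.041  0.09 ]
 [ 0.752  0.015  0.09 ]]
[ 0.63619019 -0.08766022  0.09      ] [ 0.63986439 -0.07770576  0.09      ] [np.float64(0.196), np.float64(0.218), np.float64(0.202), np.float64(0.216)]
yaw front edge -8.997944126515677
yaw front edge -7.581188443142651
bottlecap [0.59  0.117 0.2  ]
pot [0.467 0.125 0.09 ]
blue [ 0.365 -0.     0.1  ]
bigwhite [ 0.334 -0.106  0.15 ]
turq [0.336 0.099 0.15 ]
pink [ 0.259 -0.226  0.1  ]
spat_handle_end [ 0.479 -0.25   0.01 ]
spat_blade [ 0.659 -0.288  0.   ]
spat tip2 [ 0.576 -0.242  0.   ]
```

```bash
cat >> h.py <<'E'
def rel(p,ang=None):
    s=readout.get_state(); M=R.from_quat(s["tcp_rot"]).as_matrix()
    a=np.degrees(np.arctan2(M[1,1],M[0,1]))
    print("t %.1f"%s["time"],"tcp",s["eef_pos"].round(4),"F",s["contact_force"].round(1),"open %.2f"%s["opening"],"jaw ang %.1f"%a, "tilt x",M[:,0].round(3))
    if ang is not None:
        t=-((ang-a+90)%180-90); print("turn",round(t,1)); M=M@R.from_euler("x",t,degrees=True).as_matrix()
    print("shift cm after turn",((np.array(p)-s["eef_pos"])@M*100).round(2))
E
python3 -c "
from h import *
rel([.463,-.105,.231],81.5)"
```

```text
t 0.2 tcp [ 0.157  -0.6561  0.2305] F [-0.3 -0.4 -0.8] open 1.00 jaw ang -76.5 tilt x [-0.     0.001 -1.   ]
turn 22.0
shift cm after turn [ 2.000e-02 -5.902e+01 -2.211e+01]
```

Emit:
drive_tool --pt "-1 0 0 7.33 1" --pt "-1 0 0 7.33 1" --pt "0 0 0 7.34 1" --pt "0 -4 -1.5 0 1" --pt "0 -4 -1.5 0 1" --pt "0 -4 -1.5 0 1" --pt "0 -4 -1.5 0 1" --pt "0 -4 -1.5 0 1" --pt "0 -4 -1.5 0 1" --pt "0 -4 -1.5 0 1"

```text
time: 1.2
eef_pos: [0.303, -0.3934, 0.2511]
tcp_rot: [0.705, -0.053, -0.705, -0.053]
contact_force: [0.6, -0.8, 0.3]
opening: 0.996
```

Emit:
drive_tool --pt "0 -4 -1.5 0 1" --pt "0 -4 -1.5 0 1" --pt "0 -4 -1.5 0 1" --pt "0 -4 -1.5 0 1" --pt "0 -4 -1.5 0 1" --pt "0 -4 -1.5 0 1" --pt "0 -3 -1.1 0 1" --pt "0 0 0 0 1" --pt "0 0 0 0 1"

```text
time: 2.1
eef_pos: [0.4425, -0.1426, 0.2512]
tcp_rot: [-0.705, 0.052, 0.705, 0.052]
contact_force: [-0.4, -0.2, 0.2]
opening: 1.001
```

```bash
python3 -c "
from h import *
rel([.463,-.105,.071],81.5)
t=read_camera('top')['frame'];s=read_camera('scene')['frame']
f=lambda i,a,b:cv2.resize(i[a:a+160,b:b+160,::-1],None,fx=2.5,fy=2.5,interpolation=3)
cv2.imwrite('pics/c2.png',np.hstack([f(t,110,310),f(s,90,190)]))"
```

```text
t 2.1 tcp [ 0.4425 -0.1426  0.2512] F [-0.4 -0.2  0.2] open 1.00 jaw ang -98.4 tilt x [-0. -0. -1.]
turn 0.1
shift cm after turn [18.02 -4.03 -1.47]
```

View pics/c2.png

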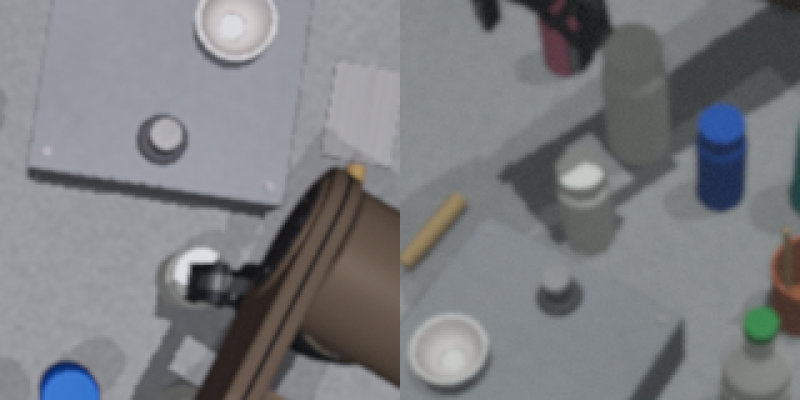

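The crop shows the jar untouched under the gripper: lid at (200,270) in the left half, (583,178) in the right. The fingers are still about 4 cm short, so I centre them and go down.

Emit:
drive_tool --pt "0 -2 -0.75 0 1" --pt "0 -2 -0.7 0 1" --pt "0 0 0 0 1" --pt "0 0 0 0 1"

```text
time: 2.6
eef_pos: [0.4625, -0.1067, 0.2512]
tcp_rot: [-0.705, 0.053, 0.705, 0.053]
contact_force: [0.2, -0.5, 0.6]
opening: 1.002
```

```bash
python3 -c "
from h import *
rel([.463,-.105,.071],81.5)
c=read_camera('scene');s=c['frame']
T=read_camera('top');t=T['frame']
p=readout.get_state()['eef_pos'];print('tcp proj',proj(c,p),'lid',proj(c,[.463,-.105,.125]))
f=lambda i,a,b:cv2.resize(i[a:a+160,b:b+160,::-1],None,fx=2.5,fy=2.5,interpolation=3)
cv2.imwrite('pics/c3.png',np.hstack([f(t,140,310),f(s,90,190)]))"
```

```text
t 2.6 tcp [ 0.4625 -0.1067  0.2512] F [ 0.2 -0.5  0.6] open 1.00 jaw ang -98.6 tilt x [-0.001 -0.    -1.   ]
turn -0.1
shift cm after turn [18.02 -0.19 -0.04]
tcp proj [255.5 123.1] lid [261.4 156.9]
```

View pics/c3.png

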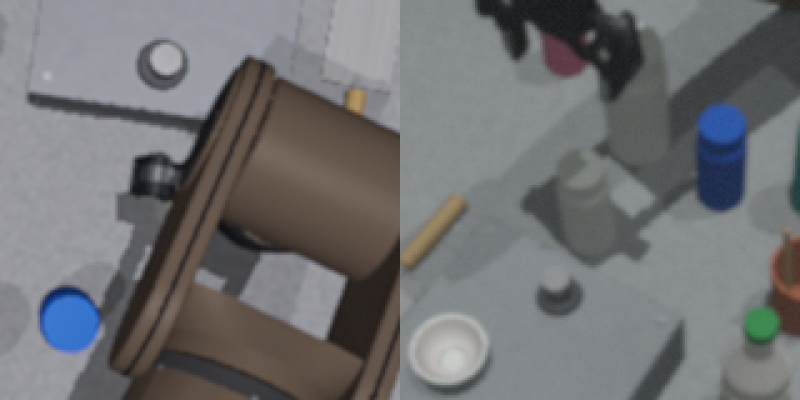

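The crop shows the fingertips at (515,55) and (625,90), straddling the point above the jar, as the calibration predicts. Next I descend.

Emit:
drive_tool --pt "2 -0.2 0 0 1" --pt "2.5 0 0 0 1" --pt "2.5 0 0 0 1" --pt "2 0 0 0 1" --pt "2 0 0 0 1" --pt "2 0 0 0 1" --pt "0 0 0 0 1"

```text
time: 3.4
eef_pos: [0.4607, -0.1037, 0.1184]
tcp_rot: [-0.703, 0.052, 0.707, 0.054]
contact_force: [-0.2, -0.1, -0.6]
opening: 1.003
```

Emit:
drive_tool --pt "1.5 0 0 0 1" --pt "1.5 0 0 0 1" --pt "1.5 0 0 0 1" --pt "0.5 0 0 0 1" --pt "0 0 0 0 1" --pt "0 0 0 0 1"

```text
time: 4.0
eef_pos: [0.4638, -0.1044, 0.0724]
tcp_rot: [0.706, -0.053, -0.705, -0.053]
contact_force: [-0.4, 0.1, -0.7]
opening: 1.0
```

Emit:
drive_tool --pt "0 0 0 0 0.8" --pt "0 0 0 0 0.7" --pt "0 0 0 0 0.6" --pt "0 0 0 0 0.5" --pt "0 0 0 0 0.4" --pt "0 0 0 0 0.3" --pt "0 0 0 0 0.3" --pt "0 0 0 0 0.3" --force 30

```text
time: 4.8
eef_pos: [0.464, -0.1043, 0.0724]
tcp_rot: [0.706, -0.053, -0.704, -0.052]
contact_force: [-1.3, -1.3, 6.2]
opening: 0.598
```

Emit:
drive_tool --pt "0 0 0 0 0.3" --pt "-0.5 0 0 0 0.3" --pt "-1 0 0 0 0.3" --pt "-1.5 0 0 0 0.3" --pt "-2 0 0 0 0.3" --pt "-2 0 0 0 0.3" --pt "-1.5 0 0 0 0.3" --pt "-1 0 0 0 0.3" --pt "-0.5 0 0 0 0.3" --pt "0 0 0 0 0.3" --force 40

```text
time: 5.8
eef_pos: [0.4631, -0.1037, 0.1716]
tcp_rot: [0.705, -0.053, -0.705, -0.053]
contact_force: [-0.5, 0.1, -2.7]
opening: 0.594
```

```bash
python3 -c "
from h import *
rel([.46,-.38,.172])"
```

```text
t 5.8 tcp [ 0.4631 -0.1037  0.1716] F [-0.5  0.1 -2.7] open 0.59 jaw ang -98.5 tilt x [ 0. -0. -1.]
shift cm after turn [-0.04 27.37 -3.8 ]
```

Emit:
drive_tool --pt "0 1 -0.1 0 0.3" --pt "0 2 -0.3 0 0.3" --pt "0 3 -0.4 0 0.3" --pt "0 3.5 -0.5 0 0.3" --pt "0 3.5 -0.5 0 0.3" --pt "0 3.5 -0.5 0 0.3" --pt "0 3.5 -0.5 0 0.3" --pt "0 3 -0.4 0 0.3" --pt "0 2 -0.3 0 0.3" --pt "0 1.4 -0.3 0 0.3"

```text
time: 6.8
eef_pos: [0.4607, -0.3719, 0.1701]
tcp_rot: [-0.705, 0.053, 0.706, 0.054]
contact_force: [-1.0, -0.4, -3.5]
opening: 0.591
```

Emit:
drive_tool --pt "0 1 0 0 0.3" --pt "0 0 0 0 0.3" --pt "2 0 0 0 0.3" --pt "2 0 0 0 0.3" --pt "2 0 0 0 0.3" --pt "1.5 0 0 0 0.3" --pt "1 0 0 0 0.3" --pt "0.5 0 0 0 0.3" --pt "0 0 0 0 0.3" --pt "0 0 0 0 0.3"

```text
time: 7.8
eef_pos: [0.4605, -0.3809, 0.0822]
tcp_rot: [0.706, -0.053, -0.705, -0.052]
contact_force: [-0.3, -0.1, -2.6]
opening: 0.586
```

Emit:
drive_tool --pt "0.4 0 0 0 0.3" --pt "0.3 0 0 0 0.3" --pt "0.1 0 0 0 0.3" --pt "0 0 0 0 0.3" --pt "0 0 0 0 0.3"

```text
time: 8.3
eef_pos: [0.46, -0.3805, 0.0734]
tcp_rot: [0.705, -0.053, -0.705, -0.053]
contact_force: [0.1, 0.2, -3.2]
opening: 0.595
```

Emit:
drive_tool --pt "0.1 0 0 0 0.3" --pt "0.05 0 0 0 0.3" --pt "0 0 0 0 0.3"

```text
time: 8.6
eef_pos: [0.4603, -0.3807, 0.0726]
tcp_rot: [0.705, -0.053, -0.705, -0.052]
contact_force: [-0.9, 0.5, 0.7]
opening: 0.587
```

Contact with the bench is made. I open slowly, because the pads swing back, then rise.

Emit:
drive_tool --pt "0 0 0 0 0.65" --pt "0 0 0 0 0.7" --pt "0 0 0 0 0.8" --pt "0 0 0 0 0.9" --pt "0 0 0 0 1" --pt "0 0 0 0 1" --pt "0 0 0 0 1" --pt "0 0 0 0 1"

```text
time: 9.4
eef_pos: [0.46, -0.3804, 0.0718]
tcp_rot: [-0.705, 0.053, 0.705, 0.053]
contact_force: [-0.3, -0.2, -0.2]
opening: 0.999
```

Emit:
drive_tool --pt "-1 0 0 0 1" --pt "-2 0 0 0 1" --pt "-3 0 0 0 1" --pt "-3 0 0 0 1" --pt "-3 0 0 0 1" --pt "-2 0 0 0 1" --pt "0 0 0 0 0.5" --pt "0 0 0 0 0"

```text
time: 10.2
eef_pos: [0.4599, -0.3804, 0.2121]
tcp_rot: [0.705, -0.053, -0.705, -0.052]
contact_force: [-0.2, -0.1, -0.4]
opening: 0.689
```

```bash
python3 -c "
from h import *
rel([.580,-.076,.2])
t=read_camera('top')['frame'];s=read_camera('scene')['frame']
f=lambda i,a,b,k:cv2.resize(i[a:a+400//k,b:b+400//k,::-1],None,fx=k,fy=k,interpolation=3)
cv2.imwrite('pics/c4.png',np.hstack([f(t,80,340,2),f(s,60,140,2)]))"
```

```text
t 10.2 tcp [ 0.4599 -0.3804  0.2121] F [-0.2 -0.1 -0.4] open 0.69 jaw ang -98.5 tilt x [ 0.001 -0.001 -1.   ]
shift cm after turn [  1.2  -31.88  -7.35]
```

View pics/c4.png

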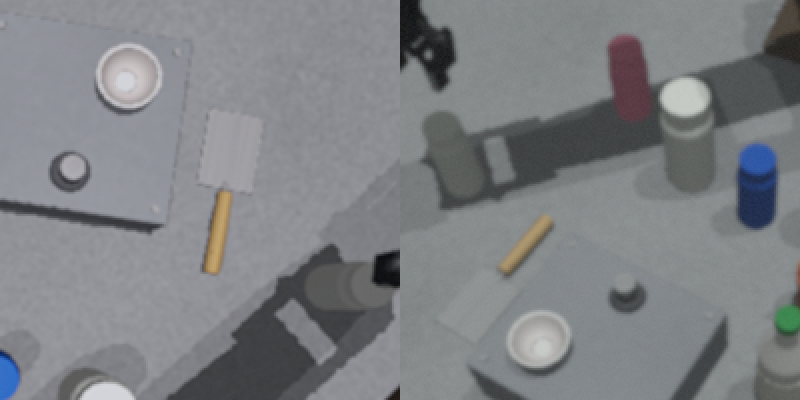

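The view shows the jar upright in the shadow at (350,287) left and (455,155) right, clear of the spatula. The plunger cap is at (73,167) left and (624,283) right. I move over the plunger with the gripper shut.

Emit:
drive_tool --pt "0 -2 -0.5 0 0" --pt "0 -3.5 -0.8 0 0" --pt "0 -3.5 -0.8 0 0" --pt "0 -3.5 -0.8 0 0" --pt "0 -3.5 -0.8 0 0" --pt "0 -3.5 -0.8 0 0" --pt "0 -3.5 -0.8 0 0" --pt "0 -3.5 -0.8 0 0" --pt "0 -3.5 -0.8 0 0" --pt "0 -1.9 -0.4 0 0"

```text
time: 11.3
eef_pos: [0.5792, -0.073, 0.2096]
tcp_rot: [-0.704, 0.051, 0.706, 0.052]
contact_force: [0.7, -1.3, -0.1]
opening: 0.001
```

Emit:
drive_tool --pt "1.2 0 0 0 0" --pt "1.5 0 0 0 0" --pt "1.5 0 0 0 0" --pt "1 0 0 0 0" --pt "0 0 0 0 0" --pt "0 0 0 0 0"

```text
time: 11.9
eef_pos: [0.5793, -0.0764, 0.1594]
tcp_rot: [-0.705, 0.053, 0.705, 0.053]
contact_force: [-0.7, 0.2, 0.4]
opening: -0.003
```

```bash
python3 -c "
from h import *
T=read_camera('top');S=read_camera('scene')
p,e=tri(ray(T,376.5,163.5),ray(S,252,201.5));print(p,e)
print(atz(T,376.5,163.5,.12),atz(S,252,201.5,.12))
rel(p)
tc=readout.get_state()['eef_pos'];print('tcp px',(proj(T,tc)-[310,110])*2.5,(proj(S,tc)-[190,120])*2.5+[400,0])
f=lambda i,a,b:cv2.resize(i[a:a+160,b:b+160,::-1],None,fx=2.5,fy=2.5,interpolation=3)
cv2.imwrite('pics/c5.png',np.hstack([f(T['frame'],110,310),f(S['frame'],120,190)]))"
```

```text
[ 0.57911171 -0.07756962  0.12104658] 0.0023395450446411286
[ 0.57967929 -0.07880421  0.12      ] [ 0.57833342 -0.0767627   0.12      ]
t 12.0 tcp [ 0.58   -0.0764  0.1607] F [0.  0.6 0.2] open 0.00 jaw ang -98.6 tilt x [ 0.001 -0.    -1.   ]
shift cm after turn [3.96 0.13 0.08]
tcp px [169.  125.5] [549.75 183.  ]
```

View pics/c5.png

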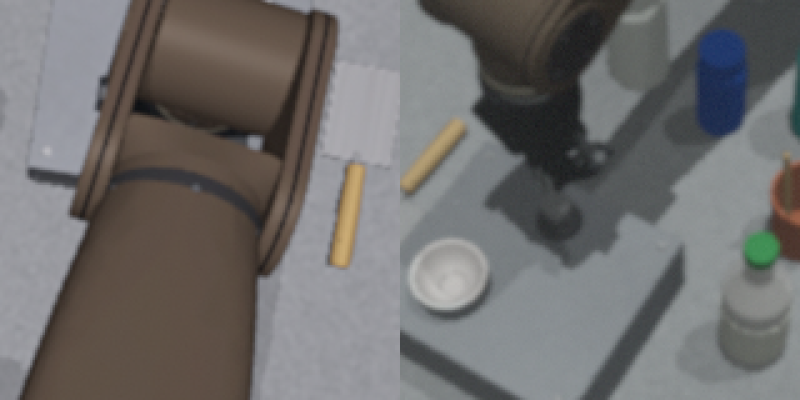

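The crop shows the shut tips straight over the plunger, tip at about (548,180) and cap at (560,210) in the right half. I descend gently.

Emit:
drive_tool --pt "0.8 0.1 0 0 0" --pt "0.8 0 0 0 0" --pt "0.6 0 0 0 0" --pt "0.3 0 0 0 0" --pt "0.2 0 0 0 0" --pt "0 0 0 0 0"

```text
time: 12.6
eef_pos: [0.5793, -0.0767, 0.1324]
tcp_rot: [-0.705, 0.053, 0.705, 0.053]
contact_force: [-0.2, 0.0, 0.1]
opening: -0.001
```

Emit:
drive_tool --pt "0.15 0 0 0 0" --pt "0.15 0 0 0 0" --pt "0.1 0 0 0 0" --pt "0 0 0 0 0" --pt "0 0 0 0 0"

```text
time: 13.1
eef_pos: [0.5794, -0.0768, 0.1289]
tcp_rot: [0.705, -0.053, -0.705, -0.053]
contact_force: [0.1, -0.2, 0.6]
opening: 0.002
```

Emit:
drive_tool --pt "0.1 0 0 0 0" --pt "0.1 0 0 0 0" --pt "0 0 0 0 0" --pt "0 0 0 0 0"

```text
time: 13.5
eef_pos: [0.5794, -0.0768, 0.1268]
tcp_rot: [-0.705, 0.053, 0.705, 0.053]
contact_force: [0.1, 0.4, 0.7]
opening: -0.003
```

Emit:
drive_tool --pt "0.1 0 0 0 0" --pt "0.1 0 0 0 0" --pt "0 0 0 0 0" --pt "0 0 0 0 0"

```text
time: 13.9
eef_pos: [0.5794, -0.0768, 0.1247]
tcp_rot: [-0.705, 0.053, 0.705, 0.053]
contact_force: [-0.1, -0.2, -0.1]
opening: -0.003
```

Emit:
drive_tool --pt "0.1 0 0 0 0" --pt "0.1 0 0 0 0" --pt "0 0 0 0 0" --pt "0 0 0 0 0"

```text
time: 14.3
eef_pos: [0.5797, -0.0769, 0.124]
tcp_rot: [0.705, -0.053, -0.705, -0.053]
contact_force: [-2.4, -0.1, 6.0]
opening: 0.002
```

Emit:
drive_tool --pt "0 0 0 0 0" --pt "0 0 0 0 0"

```text
time: 14.5
eef_pos: [0.5796, -0.0768, 0.1239]
tcp_rot: [0.705, -0.053, -0.705, -0.053]
contact_force: [-2.0, 2.3, 5.8]
opening: -0.003
```

```bash
python3 -c "
from h import *
rel([.579,-.0775,.12]);print(readout.get_state()['wrist_torque'])
S=read_camera('scene');T=read_camera('top');print(proj(S,[.579,-.0775,.12]))
s=cv2.resize(S['frame'][150:240,210:310,::-1],None,fx=5,fy=5,interpolation=3)
cv2.imwrite('pics/c6.png',s)"
```

```text
t 14.5 tcp [ 0.5796 -0.0768  0.1239] F [-2.   2.3  5.8] open -0.00 jaw ang -98.5 tilt x [ 0. -0. -1.]
shift cm after turn [0.39 0.07 0.05]
[ 0.12291029  0.46443423 -0.0220085 ]
[251.6 201.6]
```

View pics/c6.png

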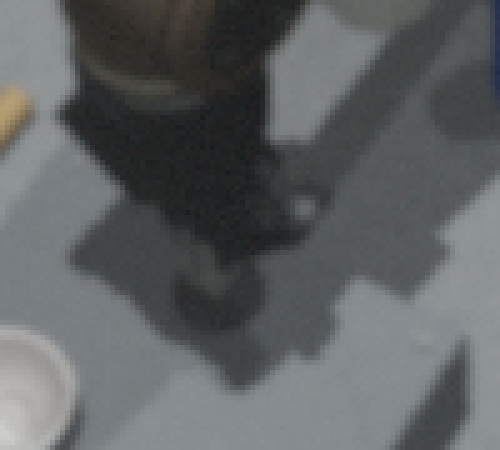

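The tip sits on the cap at about (215,270), in the shadow. I continue in half-millimetre steps and watch the force.

Emit:
drive_tool --pt "0.05 0 0 0 0" --pt "0 0 0 0 0" --pt "0 0 0 0 0"

```text
time: 14.9
eef_pos: [0.5796, -0.0768, 0.1236]
tcp_rot: [0.705, -0.053, -0.705, -0.053]
contact_force: [-2.6, 0.8, 6.5]
opening: 0.004
```

Emit:
drive_tool --pt "0.05 0 0 0 0" --pt "0 0 0 0 0" --pt "0 0 0 0 0"

```text
time: 15.2
eef_pos: [0.5796, -0.0768, 0.1232]
tcp_rot: [0.705, -0.053, -0.705, -0.053]
contact_force: [-2.7, 0.9, 6.3]
opening: -0.0
```

Emit:
drive_tool --pt "0.05 0 0 0 0" --pt "0.05 0 0 0 0" --pt "0 0 0 0 0" --pt "0 0 0 0 0"

```text
time: 15.6
eef_pos: [0.5797, -0.0768, 0.1224]
tcp_rot: [0.705, -0.053, -0.705, -0.053]
contact_force: [-4.1, 1.0, 8.1]
opening: 0.0
```

Emit:
drive_tool --pt "0.05 0 0 0 0" --pt "0.05 0 0 0 0" --pt "0 0 0 0 0" --pt "0 0 0 0 0"

```text
time: 16.0
eef_pos: [0.5797, -0.0769, 0.1217]
tcp_rot: [0.705, -0.053, -0.705, -0.053]
contact_force: [-2.9, 0.8, 8.7]
opening: 0.001
```

```bash
python3 -c "
from h import *
rel([.579,-.0775,.12]);print(readout.get_state()['wrist_torque'])"
```

```text
t 16.0 tcp [ 0.5797 -0.0769  0.1217] F [-2.9  0.8  8.7] open 0.00 jaw ang -98.5 tilt x [ 0. -0. -1.]
shift cm after turn [0.17 0.07 0.06]
[ 0.16752598  0.67730134 -0.02508008]
```

Emit:
drive_tool --pt "0.05 0 0 0 0" --pt "0.05 0 0 0 0" --pt "0 0 0 0 0" --pt "0 0 0 0 0"

```text
time: 16.4
eef_pos: [0.5797, -0.0768, 0.1209]
tcp_rot: [0.705, -0.053, -0.705, -0.053]
contact_force: [-4.1, 1.3, 9.3]
opening: 0.002
```

```bash
cat >> h.py <<'E'
def cst(x,y,z):
    c,s=np.cos(np.radians(-8.5)),np.sin(np.radians(-8.5)); return [.638+c*x-s*y,-.083+s*x+c*y,z]
def chk(name,save=False):
    S=read_camera("scene");f=S["frame"]
    print("front pts",[proj(S,cst(-.2,y,.072)).tolist() for y in(-.09,.09)])
    if save: cv2.imwrite(f"pics/{name}.png",cv2.resize(f[90:290,160:420,::-1],None,fx=3,fy=3,interpolation=3))
    else: cv2.imwrite(f"pics/_{name}.png",f[:,:,::-1])
    p=cv2.imread("pics/scene0.png")[:,:,::-1].astype(int)
    for y in(-.09,.05,.07,.09):
        u,v=proj(S,cst(-.17,y,.072)).astype(int);print(y,f[v-2:v+3,u-2:u+3].mean((0,1)).round(),p[v-2:v+3,u-2:u+3].mean((0,1)).round())
E
python3 -c "
from h import *
chk('a');rel([.579,-.0775,.12])"
```

```text
front pts [[255.5, 153.2], [318.1, 183.8]]
-0.09 [49. 46. 42.] [134. 138. 139.]
0.05 [86. 90. 91.] [133. 137. 139.]
0.07 [107. 112. 112.] [133. 138. 139.]
0.09 [142. 147. 148.] [132. 137. 138.]
t 16.4 tcp [ 0.5797 -0.0769  0.1209] F [-4.2  1.3  9.5] open -0.00 jaw ang -98.5 tilt x [ 0. -0. -1.]
shift cm after turn [0.09 0.07 0.06]
```

```bash
python3 -c "
from h import *
chk('c7',True)"
```

```text
front pts [[255.5, 153.2], [318.1, 183.8]]
-0.09 [49. 46. 42.] [134. 138. 139.]
0.05 [86. 90. 90.] [133. 137. 139.]
0.07 [107. 112. 112.] [133. 138. 139.]
0.09 [142. 147. 148.] [132. 137. 138.]
```

View pics/c7.png

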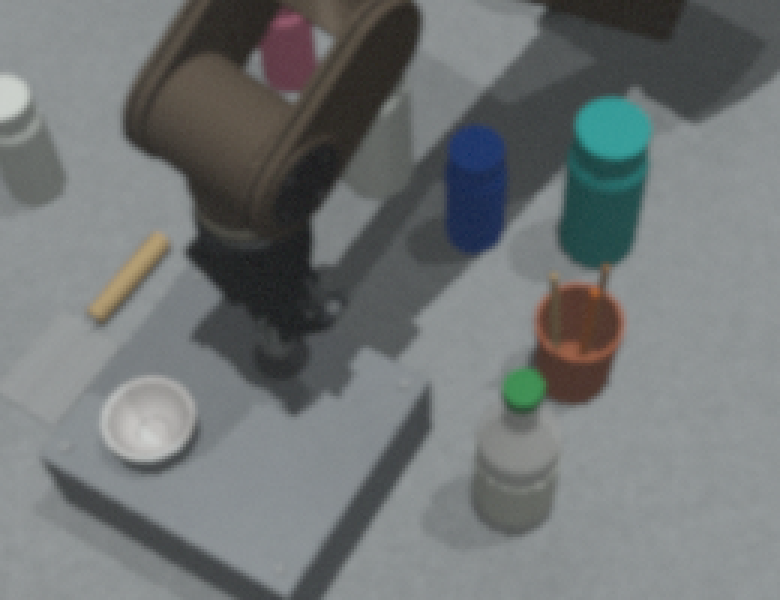

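The view shows the drawer still shut, the white jar upright at far left (30,150), and the tip on the cap. The press is about 4 mm so far, so I continue.

Emit:
drive_tool --pt "0.05 0 0.03 0 0" --pt "0 0 0 0 0" --pt "0 0 0 0 0"

```text
time: 16.8
eef_pos: [0.5797, -0.0769, 0.1206]
tcp_rot: [0.705, -0.053, -0.705, -0.053]
contact_force: [-4.4, 1.6, 10.3]
opening: -0.001
```

Emit:
drive_tool --pt "0.05 0 0 0 0" --pt "0 0 0 0 0" --pt "0 0 0 0 0"

```text
time: 17.1
eef_pos: [0.5797, -0.0769, 0.1203]
tcp_rot: [0.705, -0.053, -0.705, -0.053]
contact_force: [-3.3, 1.8, 10.7]
opening: 0.0
```

```bash
python3 -c "
from h import *
chk('b');rel([.579,-.0775,.12])"
```

```text
front pts [[255.5, 153.2], [318.1, 183.8]]
-0.09 [49. 46. 42.] [134. 138. 139.]
0.05 [86. 90. 91.] [133. 137. 139.]
0.07 [107. 111. 112.] [133. 138. 139.]
0.09 [142. 147. 148.] [132. 137. 138.]
t 17.1 tcp [ 0.5797 -0.0769  0.1203] F [-3.1  1.  10.4] open -0.01 jaw ang -98.5 tilt x [ 0.001 -0.    -1.   ]
shift cm after turn [0.03 0.07 0.06]
```

Emit:
drive_tool --pt "0.05 0 0 0 0" --pt "0 0 0 0 0" --pt "0 0 0 0 0" --pt "0 0 0 0 0"

```text
time: 17.55
eef_pos: [0.5796, -0.0768, 0.1192]
tcp_rot: [0.705, -0.053, -0.705, -0.053]
contact_force: [-2.1, 1.3, 6.8]
opening: -0.002
```

Emit:
drive_tool --pt "0.05 0 0 0 0" --pt "0 0 0 0 0" --pt "0 0 0 0 0" --pt "0 0 0 0 0"

```text
time: 17.95
eef_pos: [0.5797, -0.0768, 0.1188]
tcp_rot: [0.705, -0.053, -0.705, -0.053]
contact_force: [-3.2, 0.4, 7.9]
opening: -0.005
```

```bash
python3 -c "
from h import *
chk('b');rel([.579,-.0775,.12])"
```

```text
front pts [[255.5, 153.2], [318.1, 183.8]]
-0.09 [50. 46. 42.] [134. 138. 139.]
0.05 [77. 70. 57.] [133. 137. 139.]
0.07 [116. 105.  84.] [133. 138. 139.]
0.09 [136. 119.  91.] [132. 137. 138.]
t 18.0 tcp [ 0.5796 -0.0769  0.1188] F [-3.7  0.3  8.5] open 0.00 jaw ang -98.5 tilt x [ 0.001 -0.    -1.   ]
shift cm after turn [-0.12  0.07  0.05]
```

The force dropped, so the catch let go, and the drawer is coming out. I hold the plunger down for about two more seconds.

Emit:
drive_tool --pt "0 0 0 0 0" --pt "0 0 0 0 0" --pt "0 0 0 0 0" --pt "0 0 0 0 0" --pt "0 0 0 0 0" --pt "0 0 0 0 0" --pt "0 0 0 0 0" --pt "0 0 0 0 0" --pt "0 0 0 0 0" --pt "0 0 0 0 0"

```text
time: 19.0
eef_pos: [0.5796, -0.0768, 0.1187]
tcp_rot: [0.705, -0.053, -0.705, -0.053]
contact_force: [-2.6, 0.8, 9.1]
opening: 0.002
```

Emit:
drive_tool --pt "0 0 0 0 0" --pt "0 0 0 0 0" --pt "0 0 0 0 0" --pt "0 0 0 0 0" --pt "0 0 0 0 0" --pt "0 0 0 0 0" --pt "0 0 0 0 0" --pt "0 0 0 0 0" --pt "0 0 0 0 0" --pt "0 0 0 0 0"

```text
time: 20.0
eef_pos: [0.5796, -0.0768, 0.1187]
tcp_rot: [0.705, -0.053, -0.705, -0.053]
contact_force: [-2.0, 1.1, 7.7]
opening: 0.002
```

Emit:
drive_tool --pt "-0.2 0 0 0 0" --pt "-0.2 0 0 0 0" --pt "-0.3 0 0 0 0" --pt "-0.5 0 0 0 0" --pt "-1 0 0 0 0" --pt "-2 0 0 0 0" --pt "-3 0 0 0 0" --pt "-3 0 0 0 0" --pt "0 0 0 0 0" --pt "0 0 0 0 0"

```text
time: 21.0
eef_pos: [0.5795, -0.0769, 0.2198]
tcp_rot: [0.706, -0.053, -0.704, -0.053]
contact_force: [0.1, 0.5, -1.3]
opening: 0.003
```

Emit:
drive_tool --pt "0 1 0 0 0" --pt "0 3 0 0 0" --pt "0 3 0 0 0" --pt "0 3 0 0 0" --pt "0 3 0 0 0" --pt "0 3 0 0 0" --pt "0 3 0 0 0" --pt "0 1 0 0 0" --pt "0 0 0 0 0" --pt "0 0 0 0 0"

```text
time: 22.0
eef_pos: [0.549, -0.2738, 0.2177]
tcp_rot: [-0.705, 0.052, 0.706, 0.053]
contact_force: [0.7, -0.5, 0.0]
opening: -0.004
```

```bash
python3 -c "
from h import *
rel([.579,-.0775,.12])
T=read_camera('top');S=read_camera('scene')
print('open front edge px top', [(proj(T,cst(-.21,y,.072))-[240,60])*1.6 for y in(-.1,.1)], 'jar', (proj(T,[.461,-.379,.06])-[240,60])*1.6)
cv2.imwrite('pics/c8.png',np.hstack([cv2.resize(T['frame'][60:310,240:490,::-1],None,fx=1.6,fy=1.6),cv2.resize(S['frame'][60:310,130:380,::-1],None,fx=1.6,fy=1.6)]))"
```

```text
t 22.0 tcp [ 0.549  -0.2738  0.2177] F [ 0.7 -0.5  0. ] open -0.00 jaw ang -98.6 tilt x [-0.001  0.002 -1.   ]
shift cm after turn [  9.8  -19.84  -0.06]
open front edge px top [array([268.96, 293.28]), array([120.64, 271.04])] jar [434.56 259.68]
```

View pics/c8.png

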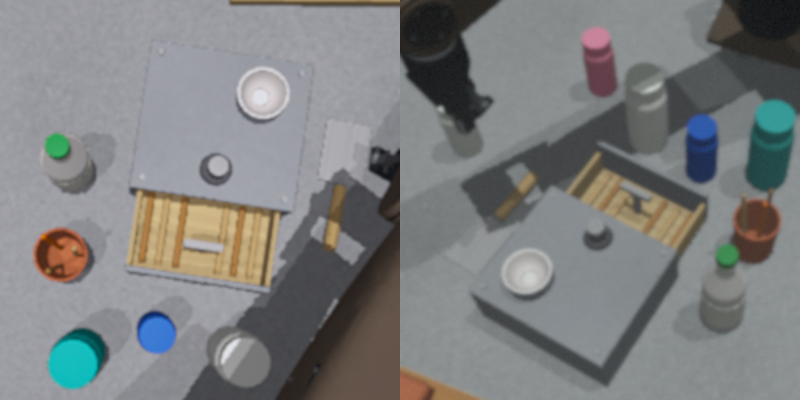

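The view shows the drawer fully open: its front edge runs (128,268) to (268,289), against (121,271) to (269,293) predicted for the end stop. The jar stands at (462,130) on the right, the other things are in place, and the robot is clear.

```bash
python3 -c "
from h import *
print(sign_off())"
```

```text
the job is handed in; nothing more can be done
None
```

The drawer is open and the job is handed in, at about 22 s of the 54 s allowed.

- **Jar:** I moved the small white jar to the bare bench at about (0.46, -0.38), roughly 0.31 m to the side of the chest's middle. It was standing upright in later pictures; the last one shows it partly hidden behind the gripper.
- **Plunger:** I pressed it down in half-millimetre steps until the force dropped and the drawer began to come out. I held it about 2 s more, then backed off; the spring opened the drawer by itself.
- **Last checks:** In the final picture the drawer's front edge lies within a few pixels of where full opening should put it. The other things near the chest stand where they were, and the robot was clear, with only sensor-noise forces.
- **Disagreement:** The force while pressing read 2–4 N higher than the stated spring values, with a 2–4 N sideways part. It peaked at about 10.7 N just before release, against the stated 7–10 N. That is under the 20 N limit, and I felt no hard stop.

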